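# Slide the blank home under the drilling jig's bridge

## Task

Load the drilling jig: push the wooden blank along the bench with the fingertips, in through the jig's flared mouth and under its low metal bridge, until the blank's leading end sits square against the stop. Only push it: keep it flat on the bench throughout, never lifted or tipped. Leave the glue bottle, the sanding block and the pencil pot where they stand, and finish clear of everything.

Things in the scene. Friction and masses are not known exactly. Their poses are not given: they have to be found in the camera images.
- jig: Drilling jig fixed to the bench. Origin on the bench under the bridge's middle; its +y is the way the blank is pushed in (world +y, give or take 0.2 rad), x across, z up. Two straight plywood side guides, 20 mm wide, 21 mm high, run from y = -45 to +65 mm, inner faces at x = -52 and +52 mm (104 mm apart).
- jig_bridge (a point): Centre of the underside of the jig's aluminium bridge, 21 mm above the bench, axes as the jig's. The bridge spans y = -30 to +30 mm and is 144 mm wide (x), 10 mm thick, its top 31 mm above the bench, with two brass drill bushes up to 39 mm.
- jig_mouth (a point): Middle of the jig's open mouth on the bench, 80 mm before the jig's origin (y = -80 mm), axes as the jig's. From y = -45 mm out to here the guides flare to about 65 mm either side of the centre line inside, 80 mm outside, 21 mm high.
- jig_stop (a point): Middle of the lower edge of the stop's face, on the bench, 50 mm past the jig's origin (y = +50 mm), axes as the jig's. The stop is a dark steel bar between the guides, 16 mm high, 15 mm thick; a 20 mm gap open to above lies between the bridge and it.
- blank: Loose flat blank of light wood, 100 wide (x) by 140 long (y) by 18 mm thick, 0.12 to 0.24 kg, four pencilled crosses on top. Origin at the centre of its underside. Starts on the bench before the mouth, its y within 0.4 rad of world y. Home against the stop its origin is at y = -20 mm in the jig's frame, its last 60 mm sticking out before the bridge. It slides with friction and stays where left.
- glue: Bystander: yellow glue bottle, 56 mm across, 150 mm tall, standing loose. Origin at the centre of its underside.
- sanding_block: Bystander: loose cork sanding block, 60 x 105 x 27 mm. Origin at the centre of its underside.
- pot: Bystander: loose grey pot, 70 mm across, 80 mm tall, with pencils standing out to about 140 mm. Origin at the centre of its underside.
Not all that is in view belongs to the job. What is meant by the blank is not blue or yellow, and is the smaller of those in its own colour.

How it is judged:
By the outcome, as a careful person would: the job done as asked, in the order asked, and still so for the second after the job is handed in, with the robot touching nothing.
It also fails if it takes over 54 s, if anything falls off the work surface, if the arm or the gripper's body presses on something with over 40 N, if the wrist force passes 120 N, or if a joint passes its speed limit or range.

## Robot

A 7-joint arm with a two-finger parallel gripper is mounted at the origin on the work surface. World frame = base frame: x ahead of the robot, y to its left, z up, the work surface at z = 0. Lengths are in m, angles in degrees, forces in N, time in s.
With the tool pointing down it reaches from about 0.425 to 0.875 m from the base axis. Payload 4.7 kg.
Tool frame: the origin (TCP) lies between the finger pads; the fingertips stand 8 mm ahead of it and the grasp point (between the pads) lies 11 mm behind it; x points along the fingers, z is the direction in which the jaws open and shut, and the axes are right-handed (so a half turn about x gives the same grasp; the last joint's range is limited). The gripper opens to 87 mm and grips with 3 to 60 N. Pads are 19 mm wide; open, the fingers measure 117 mm over their backs; the gripper's body (75 mm by 190 mm) begins 51 mm behind the grasp point.
Start: joints at [-70.353, 18.392, -4.016, 83.108, 1.295, 78.541, -3.26], TCP at [0.21, 0.615, 0.231] pointing down, gripper open.
Joint ranges: [-163.93, 163.93], [-17.29, 119.83], [-79.2, 71.16], [3.27, 140.29], [-89.18, 269.18], [5.43, 117.66], [-154.24, 154.24]. Speed limits (degrees/s): [147.25, 147.25, 180, 180, 180, 180, 180].

## Interface

Orientations are given as [roll, pitch, yaw] about the fixed x, y, z axes, in that order (R = Rz(yaw) Ry(pitch) Rx(roll)).
In Python, from cell import telemetry, vision, sign_off gives the robot as it stands. The module is installed in compiled form; this text tells all that it offers.
- The arm moves only by the tool drive_tool, never from a script. Its arguments are lists of equal length, an entry for each row: "offset": the shift along the tool's x, y, z in m, a list of three; "angular": the turn, a rotation vector about the tool's x, y, z in rad, a list of three. A call has 1 to 10 rows; each row is the pose to reach, as a shift and turn from the pose measured when the call began, along the tool's axes at that moment; what a row does not reach only later rows make up. A row lasts 1/8 s, in which the tool goes at most 62.5 mm and 10.7 degrees, less where a joint would pass 70% of its speed; a pose out of reach is approached as far as the arm can. A call with a gripper value outside its range is refused whole. "fingers" is the closure, from -1 (fully open) to 1 (shut), set as the call begins (left out, the last holds). The fingers move at their own pace and stop on an object; "squeeze" is the grip in N (left out, the last holds). Time passes only in rows, so rows that repeat a pose let the fingers close. It gives the time, the measured TCP pose, the force and the opening at its end, in the units of the state.
- telemetry.get_obs(): the state, without advancing time (a new reading comes with each control period).
- vision.read_camera(name): name is "scene" or "top" or "wrist"; returns a dict with "pixels" (420x560x3 uint8, red, green, blue), "intrinsics" (3x3 intrinsics, pixels), "world_from_camera" (4x4, takes a point from camera to world coordinates); the wrist camera has in their place "T_tool_cam" (4x4, takes a point from camera to tool coordinates, whose origin is the TCP and whose axes are the tool frame's). Camera axes: x right, y up, looking along -z (the intrinsics and any distortion apply to the point x, -y, -z); pixel columns grow to the right and rows downward; lengths in m; the calibration is good to about 2 mm. A picture is of the moment at which its call begins: read the wrist's pose just before it. There is no depth.
- sign_off(): hands the job in, once; it reports no verdict.
The state is a dict: "time_s": time; "qpos": joint angles; "joint_velocities": joint speeds; "effort": joint torques, N m; "tool_pos": TCP position; "tool_rot": TCP orientation; "force": force on the tool from outside, world axes, zero at the start; "wrist_torque": the same for the moment, N m; "grip_width": finger opening in m.
Only numpy, scipy, OpenCV 4.12 (cv2) and the standard library are available. Lean on these libraries where they do the work, as an engineer would, in place of code of your own. Each camera call takes 0.05 s, during which the arm holds its last target.

## Working session

There is one attempt and no reset: what is moved stays moved. The work goes in short steps, Python scripts to look and compute and a tool call to move; the robot and the scene stay as the last step left them, time stands still between calls to the robot, and variables do not carry over. Pictures are saved under pics/ and viewed, and the job is handed in when it is done.

Besides the shell and the picture viewer there is one more tool, called after "Request:" as name(argument=value, ...), one argument or row to a line, values as JSON. drive_tool: Moves the arm, as the interface text tells. Its arguments: {"type":"object","properties":{"offset":{"type":"array"},"angular":{"type":"array"},"fingers":{"type":"number"},"squeeze":{"type":"number"}},"required":["offset","angular"]}

```bash
mkdir -p pics; python3 - <<'E'
from cell import telemetry, vision
import cv2
o=telemetry.get_obs(); print({k:o[k] for k in('time_s','tool_pos','tool_rot','force','grip_width')})
for n in('scene','top'):
    c=vision.read_camera(n); cv2.imwrite(f'pics/{n}0.png',c['pixels'][:,:,::-1]); print(n,c['intrinsics'],c['world_from_camera'],[k for k in c])
E
```

```text
{'time_s': 0.0, 'tool_pos': array([0.20976109, 0.61464174, 0.2294201 ]), 'tool_rot': array([-176.67887272,   89.88719377, -105.51448447]), 'force': array([ 0.03152682,  0.43974951, -0.21655083]), 'grip_width': 0.08691544327162802}
scene [[507.35013757   0.         283.15127434]
 [  0.         507.35013757 202.76082238]
 [  0.           0.           1.        ]] [[-0.49678721 -0.67209848  0.5490775   1.35933345]
 [ 0.86786314 -0.38763838  0.31072507  0.44121898]
 [ 0.00400567  0.63088836  0.77586328  1.18626496]
 [ 0.          0.          0.          1.        ]] ['pixels', 'intrinsics', 'world_from_camera']
top [[452.03241568   0.         281.81833629]
 [  0.         452.03241568 214.93125502]
 [  0.           0.           1.        ]] [[ 0.02183333  0.99206879 -0.12378542  0.39512318]
 [-0.99975315  0.02217508  0.00138356 -0.00276444]
 [ 0.00411754  0.12372466  0.99230804  1.36628101]
 [ 0.          0.          0.          1.        ]] ['pixels', 'intrinsics', 'world_from_camera']
```

View pics/scene0.png

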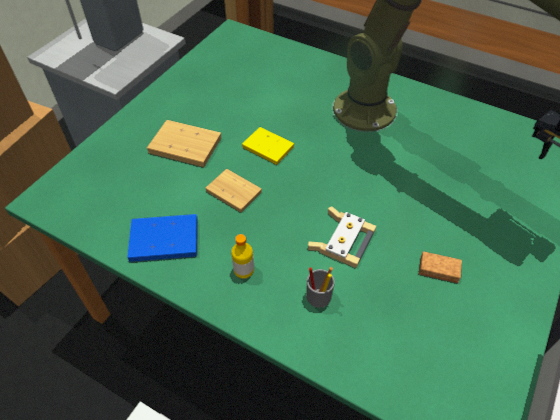

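View pics/top0.png

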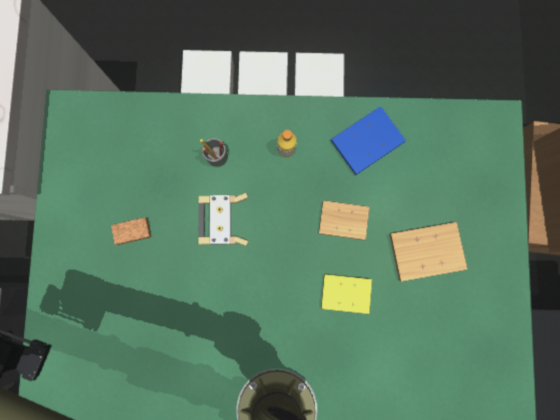

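Candidates for the blank in the top view are small wood (344,220), large wood (428,251), yellow (347,294) and blue (368,140). The small wood one fits, since it is neither blue nor yellow and is the smaller of the two in its colour. I'll measure it and confirm in a crop.

```bash
cat > h.py <<'E'
import numpy as np, cv2
from cell import telemetry, vision
def ray(c,uv,z,T=None):
    T=c['world_from_camera'] if T is None else T; K=c['intrinsics']
    uv=np.atleast_2d(np.asarray(uv,float))
    d=np.c_[(uv[:,0]-K[0,2])/K[0,0],-(uv[:,1]-K[1,2])/K[1,1],-np.ones(len(uv))]@T[:3,:3].T
    o=T[:3,3]; return o+d*((z-o[2])/d[:,2])[:,None]
def proj(c,P,T=None):
    T=c['world_from_camera'] if T is None else T; K=c['intrinsics']
    p=(np.atleast_2d(P)-T[:3,3])@T[:3,:3]
    return np.c_[K[0,0]*p[:,0]/-p[:,2]+K[0,2],-K[1,1]*p[:,1]/-p[:,2]+K[1,2]]
def top(): return vision.read_camera('top')
def wood(c,roi,lo=(8,50,110),hi=(24,255,255)):
    hsv=cv2.cvtColor(c['pixels'],cv2.COLOR_RGB2HSV); m=cv2.inRange(hsv,lo,hi)
    k=np.zeros_like(m); x0,y0,x1,y1=roi; k[y0:y1,x0:x1]=255; return m&k
def crop(c,roi,f,name):
    x0,y0,x1,y1=roi; im=cv2.resize(c['pixels'][y0:y1,x0:x1],None,fx=f,fy=f,interpolation=cv2.INTER_CUBIC); cv2.imwrite(name,im[:,:,::-1])
E
python3 - <<'E'
from h import *
c=top()
crop(c,(180,120,380,270),4,'pics/crop1.png')
m=wood(c,(300,180,385,260)); cs=cv2.findContours(m,0,1)[0]; k=max(cs,key=cv2.contourArea)
b=cv2.boxPoints(cv2.minAreaRect(k)); print(b); w=ray(c,b,.018); print(w.round(4)); print(w.mean(0),[np.linalg.norm(w[i]-w[i-1]) for i in range(4)])
for i in range(2):
    d=w[i+1]-w[i];print(np.degrees(np.arctan2(d[1],d[0])))
s=vision.read_camera('scene'); crop(s,(190,150,390,300),4,'pics/crop2.png')
print(proj(s,w))
print('glue',ray(c,[287,131],.15),'pot top',ray(c,[216,147],.08))
E
```

```text
[[318.31235 233.04263]
 [322.79715 200.15417]
 [369.16226 206.47668]
 [364.67746 239.36514]]
[[ 0.5112 -0.115   0.018 ]
 [ 0.611  -0.1274  0.018 ]
 [ 0.5949 -0.2674  0.018 ]
 [ 0.4953 -0.2538  0.018 ]]
[ 0.55309164 -0.19087811  0.018     ] [np.float64(0.1396793099429303), np.float64(0.10063170451235173), np.float64(0.14095500013298462), np.float64(0.1005186167425301)]
-7.05674818425765
-96.57753967585485
[[261.4653327  186.79405223]
 [240.23256343 207.41626467]
 [204.44604952 185.88901257]
 [226.40731942 166.83141043]]
glue [[ 0.78190646 -0.01371449  0.15      ]] pot top [[0.7511709  0.19198791 0.08      ]]
```

View pics/crop1.png

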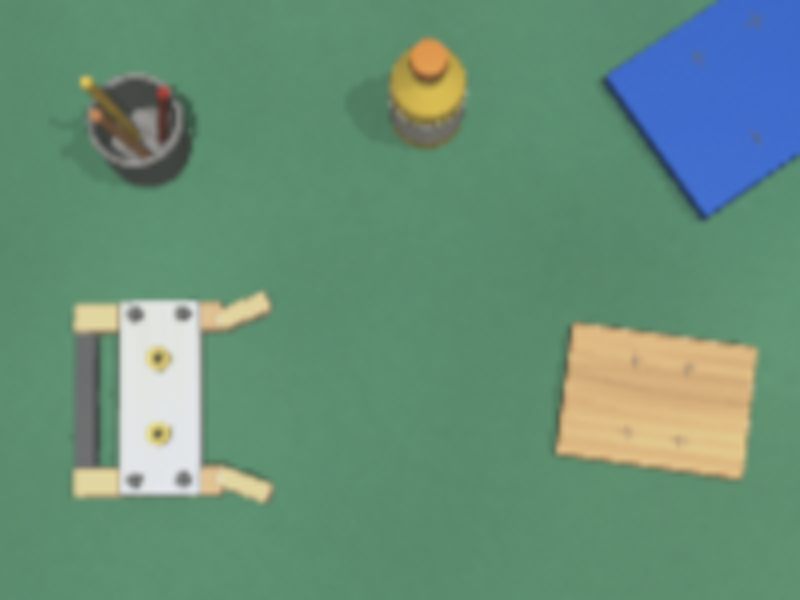

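View pics/crop2.png

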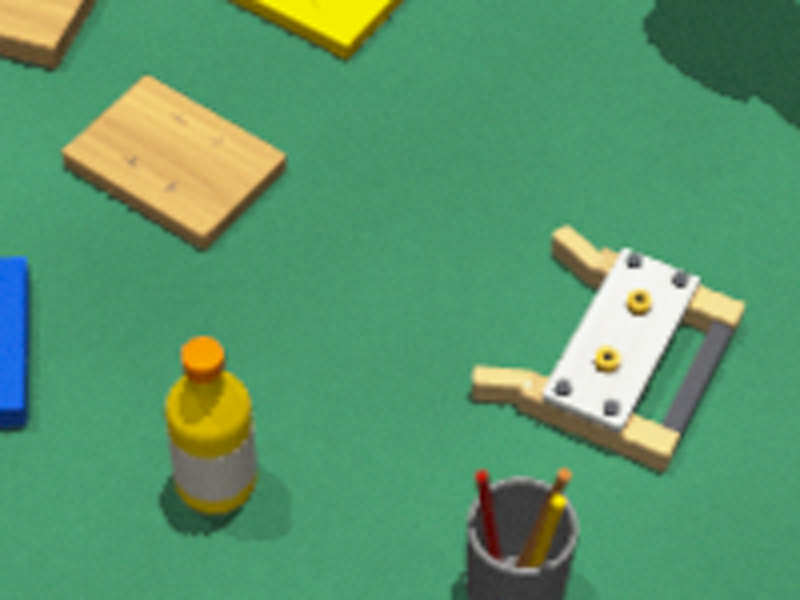

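The crops confirm the small wooden blank with four crosses, at (344,220) in the top view. Its measured size of 100 x 140 mm matches. Next I'll measure the jig.

```bash
python3 - <<'E'
from h import *
c=top(); s=vision.read_camera('scene')
def rep(w,n):
    print(n,w.mean(0).round(4),[round(float(np.linalg.norm(w[i]-w[i-1])),4) for i in range(4)])
    for i in range(2):
        d=w[i+1]-w[i];print('  ang',round(np.degrees(np.arctan2(d[1],d[0])),2))
for cam,n,roi in((c,'top',(190,185,255,255)),(s,'scene',(310,200,385,270))):
    hsv=cv2.cvtColor(cam['pixels'],cv2.COLOR_RGB2HSV)
    m=cv2.inRange(hsv,(0,0,165),(180,40,255)); k=np.zeros_like(m); k[roi[1]:roi[3],roi[0]:roi[2]]=255; m&=k
    m=cv2.morphologyEx(m,cv2.MORPH_CLOSE,np.ones((7,7)))
    ct=max(cv2.findContours(m,0,1)[0],key=cv2.contourArea)
    w=ray(cam,ct.reshape(-1,2),.031)
    r=cv2.minAreaRect((w[:,:2]*1000).astype(np.float32)); print(n,r)
# bushes, mouth tips & guides from crop (crop/4+180,120)
f=lambda x,y:[(x+.5)/4-.5+180,(y+.5)/4-.5+120]
print('bush',ray(c,[f(158,358),f(158,433)],.039).round(4))
print('stop end guides corners',ray(c,[f(75,304),f(73,497)],.021).round(4))
print('guide inner at stop', ray(c,[f(75,332),f(75,468)],.021).round(4),'stop face',ray(c,[f(99,340),f(98,460)],.016).round(4))
print('mouth tips',ray(c,[f(271,308),f(263,291),f(274,487),f(266,503)],.021).round(4))
g=lambda x,y:[(x+.5)/4-.5+190,(y+.5)/4-.5+150]
print('scene bush',ray(s,[g(639,301),g(607,357)],.039).round(4))
b=ray(s,[g(148,76),g(63,153),g(204,238),g(286,158)],.018); print('scene blank',b.round(4),b.mean(0))
E
```

```text
top ((545.835693359375, 180.4636688232422), (144.40426635742188, 56.80253601074219), 2.078947067260742)
scene ((550.999755859375, 183.47303771972656), (143.89120483398438, 60.675079345703125), 2.476083993911743)
bush [[0.5739 0.1814 0.039 ]
 [0.5181 0.1792 0.039 ]]
stop end guides corners [[0.6159 0.248  0.021 ]
 [0.4707 0.243  0.021 ]]
guide inner at stop [[0.5946 0.247  0.021 ]
 [0.4923 0.2425 0.021 ]] stop face [[0.5897 0.2296 0.016 ]
 [0.499  0.2265 0.016 ]]
mouth tips [[0.6162 0.1003 0.021 ]
 [0.629  0.1068 0.021 ]
 [0.4814 0.0939 0.021 ]
 [0.4694 0.0995 0.021 ]]
scene bush [[0.5239 0.1832 0.039 ]
 [0.5786 0.1845 0.039 ]]
scene blank [[ 0.5014 -0.2489  0.018 ]
 [ 0.6    -0.2603  0.018 ]
 [ 0.6159 -0.1229  0.018 ]
 [ 0.5197 -0.111   0.018 ]] [ 0.55922546 -0.18577074  0.018     ]
```

```bash
cat >> h.py <<'E'
from scipy.spatial.transform import Rotation as Rn
def Rcur(o): return Rn.from_euler('xyz',o['tool_rot'],degrees=True)
def Rgoal(yaw,sgn=1):  # tool x down, tool z along sgn*(cos yaw, sin yaw)
    a=np.radians(yaw); z=sgn*np.array([np.cos(a),np.sin(a),0]); x=np.array([0,0,-1.]); y=np.cross(z,x)
    return Rn.from_matrix(np.c_[x,y,z])
def cmd(pos,yaw,sgn=1,o=None):
    o=o or telemetry.get_obs(); R=Rcur(o)
    off=R.inv().apply(np.asarray(pos)-o['tool_pos']); rv=(R.inv()*Rgoal(yaw,sgn)).as_rotvec()
    return off.round(4),rv.round(4)
E
python3 - <<'E'
from h import *
o=telemetry.get_obs(); print(Rcur(o).as_matrix().round(3),o['qpos'])
for s in(1,-1): print(s,cmd([.545,-.31,.231],-6.6,s))
E
```

```text
[[-0.    -0.946  0.323]
 [-0.001  0.323  0.946]
 [-1.    -0.    -0.001]] [-70.35426084  18.40942046  -4.0157205   83.12904595   1.29408833
  78.54038249  -3.25544307]
1 (array([-3.000e-04, -6.158e-01, -7.673e-01]), array([ 1.3573e+00, -5.0000e-04,  4.0000e-04]))
-1 (array([-3.000e-04, -6.158e-01, -7.673e-01]), array([-1.7843e+00, -5.0000e-04, -5.0000e-04]))
```

```bash
python3 - <<'E'
from h import *
print(cmd([.5,.2,.231],35,1))
E
```

```text
(array([-0.0006, -0.4086, -0.2991]), array([ 6.312e-01, -6.000e-04,  2.000e-04]))
```

Request:
drive_tool(
  offset=[
    [0,-0.04,-0.03],
    [0,-0.08,-0.06],
    [0,-0.12,-0.09],
    [0,-0.16,-0.12],
    [0,-0.2,-0.15],
    [0,-0.25,-0.18],
    [0,-0.29,-0.21],
    [0,-0.33,-0.24],
    [0,-0.37,-0.27],
    [0,-0.41,-0.3],
  ],
  angular=[
    [0.06,0,0],
    [0.12,0,0],
    [0.18,0,0],
    [0.24,0,0],
    [0.31,0,0],
    [0.38,0,0],
    [0.44,0,0],
    [0.5,0,0],
    [0.56,0,0],
    [0.63,0,0],
  ],
  fingers=0.0,
)

```text
time_s: 1.55
tool_pos: [0.5018, 0.1973, 0.2306]
tool_rot: [-48.7, 90.0, -13.8]
force: [0.4, 0.5, 0.4]
grip_width: 0.0437
```

```bash
python3 - <<'E'
from h import *
o=telemetry.get_obs();print(o['time_s'],o['tool_pos'],o['tool_rot'],o['grip_width'],o['qpos'])
print(cmd([.545,-.32,.2],-6.6,1))
E
```

```text
1.55 [0.50178165 0.19732357 0.23063749] [-48.72386284  89.9790851  -13.77705858] 0.043669238907544955 [-42.02636964   4.67512451  18.83122944  99.64414418  -1.5412758
  75.9181436   12.06805748]
(array([ 0.0307, -0.4488, -0.2609]), array([7.251e-01, 3.000e-04, 2.000e-04]))
```

Request:
drive_tool(
  offset=[
    [0,-0.045,-0.026],
    [0,-0.09,-0.052],
    [0,-0.135,-0.078],
    [0,-0.18,-0.104],
    [0,-0.225,-0.13],
    [0,-0.27,-0.156],
    [0,-0.315,-0.182],
    [0,-0.36,-0.208],
    [0,-0.405,-0.235],
    [0,-0.45,-0.26],
  ],
  angular=[
    [0.07,0,0],
    [0.14,0,0],
    [0.21,0,0],
    [0.29,0,0],
    [0.36,0,0],
    [0.43,0,0],
    [0.5,0,0],
    [0.58,0,0],
    [0.65,0,0],
    [0.725,0,0],
  ],
)

```text
time_s: 2.8
tool_pos: [0.5466, -0.3219, 0.2309]
tool_rot: [7.6, 89.9, 0.9]
force: [0.7, 0.5, -0.4]
grip_width: 0.0435
```

```bash
python3 - <<'E'
from h import *
o=telemetry.get_obs();print(o['time_s'],o['tool_pos'],o['tool_rot'],o['grip_width'],o['qpos'])
c=vision.read_camera('wrist'); print(c['intrinsics'],c['T_tool_cam']); cv2.imwrite('pics/w1.png',c['pixels'][:,:,::-1])
E
```

```text
2.8 [ 0.54661336 -0.32189985  0.23089618] [ 7.59072683 89.93848186  0.89175022] 0.043470838703418044 [ -6.65829219  20.05796696  44.58381701  86.99470508 -14.24835449
  78.72628417  32.26602784]
[[324.9684677    0.         278.26844885]
 [  0.         324.9684677  211.36046071]
 [  0.           0.           1.        ]] [[-4.33197761e-04  2.49626954e-01 -9.68341983e-01 -1.53995798e-01]
 [-4.62331687e-04  9.68341920e-01  2.49627145e-01  6.85215234e-02]
 [ 9.99999799e-01  5.55833103e-04 -3.04073101e-04  1.99138879e-04]
 [ 0.00000000e+00  0.00000000e+00  0.00000000e+00  1.00000000e+00]]
```

View pics/w1.png

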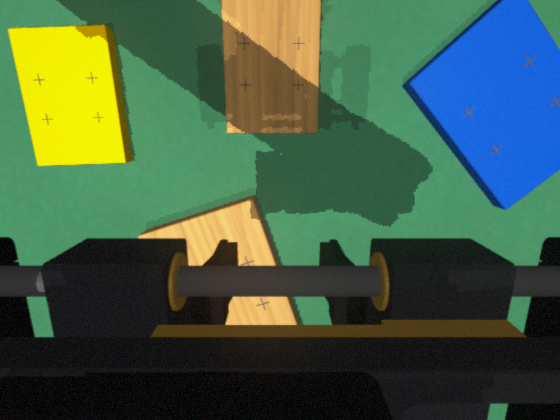

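```bash
cat >> h.py <<'E'
def Twrist(o,c):
    T=np.eye(4); T[:3,:3]=Rcur(o).as_matrix(); T[:3,3]=o['tool_pos']; return T@c['T_tool_cam']
E
python3 - <<'E'
from h import *
o=telemetry.get_obs(); c=vision.read_camera('wrist'); T=Twrist(o,c)
p=c['pixels']; cv2.imwrite('pics/w1c.png',cv2.resize(p[90:230,180:380],None,fx=4,fy=4,interpolation=cv2.INTER_CUBIC)[:,:,::-1])
print(ray(c,[[227,132],[318,132],[222,0],[321,0]],.018,T).round(4))
print('crosses',ray(c,[[244,43.5],[299,43],[246,85],[299,85]],.018,T).round(4))
print('large', ray(c,[[252,197],[141,235]],.018,T).round(4))
E
```

```text
[[ 0.4972 -0.2615  0.018 ]
 [ 0.5959 -0.2742  0.018 ]
 [ 0.5136 -0.1352  0.018 ]
 [ 0.6112 -0.1477  0.018 ]]
crosses [[ 0.5292 -0.1768  0.018 ]
 [ 0.5852 -0.1835  0.018 ]
 [ 0.5252 -0.2165  0.018 ]
 [ 0.5807 -0.2236  0.018 ]]
large [[ 0.5135 -0.337   0.018 ]
 [ 0.376  -0.3658  0.018 ]]
```

View pics/w1c.png

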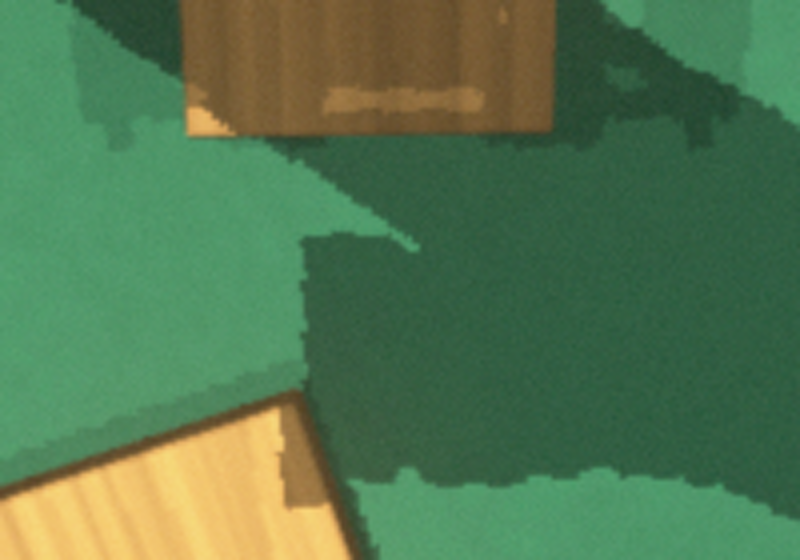

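```bash
python3 - <<'E'
from h import *
print(cmd([.5475,-.303,.014],-7,1))
E
```

```text
(array([0.2163, 0.0261, 0.0006]), array([-0.0027, -0.0009,  0.0056]))
```

```bash
python3 - <<'E'
from h import *
o=telemetry.get_obs();print(o['time_s'],o['tool_pos'],o['tool_rot'],Rcur(o).as_matrix().round(4))
E
```

```text
2.9 [ 0.54400733 -0.32760592  0.23046455] [ -98.83309342   89.67327282 -105.99029968] [[-1.600e-03  1.246e-01  9.922e-01]
 [-5.500e-03  9.922e-01 -1.246e-01]
 [-1.000e+00 -5.600e-03 -9.000e-04]]
```

The arm was still settling between the two wrist pictures (the pose moved about 6 mm), so I mixed a pixel reading with the wrong pose. I'll redo it with the arm at rest.

```bash
python3 - <<'E'
from h import *
o=telemetry.get_obs(); c=vision.read_camera('wrist'); o2=telemetry.get_obs(); print(o['tool_pos'],o2['tool_pos']); T=Twrist(o,c)
p=c['pixels']; cv2.imwrite('pics/w2c.png',cv2.resize(p[0:240,180:380],None,fx=2.5,fy=2.5,interpolation=cv2.INTER_CUBIC)[:,:,::-1])
hsv=cv2.cvtColor(p,cv2.COLOR_RGB2HSV); m=cv2.inRange(hsv,(5,60,50),(24,255,255)); m[170:]=0; m[:,:190]=0; m[:,360:]=0
k=max(cv2.findContours(m,0,1)[0],key=cv2.contourArea)[:,0]; 
y=k[:,1].max(); print(y, [ (k[k[:,1]==r][:,0].min(),k[k[:,1]==r][:,0].max()) for r in (2,20,60,100)])
xs=np.arange(240,312); b=np.array([[x,k[(k[:,0]==x)][:,1].max()] for x in xs if (k[:,0]==x).any()]); w=ray(c,b,.018,T)
f=np.polyfit(w[:,0],w[:,1],1); print('trailing edge yaw',np.degrees(np.arctan(f[0])),'y at .5466',np.polyval(f,.5466))
E
```

```text
[ 0.54400733 -0.32760592  0.23046455] [ 0.54488468 -0.32413345  0.23031714]
126 [(np.int32(222), np.int32(321)), (np.int32(223), np.int32(321)), (np.int32(225), np.int32(320)), (np.int32(227), np.int32(319))]
trailing edge yaw -6.277855274385424 y at .5466 -0.2577417996360376
```

View pics/w2c.png

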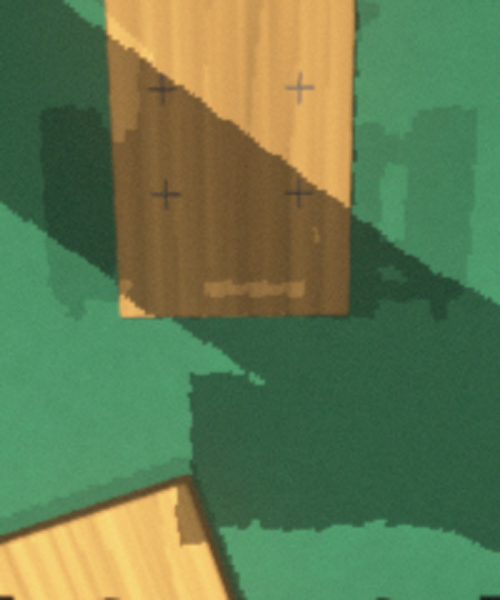

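```bash
python3 - <<'E'
from h import *
o=telemetry.get_obs(); print(o['time_s'],o['tool_pos'])
print(cmd([.547,-.298,.014],-6.6,1,o))
E
```

```text
2.95 [ 0.54488468 -0.32413345  0.23031714]
(array([ 0.2163,  0.0267, -0.0008]), array([-0.0056, -0.001 ,  0.0025]))
```

Request:
drive_tool(
  offset=[
    [0.02,0.01,0],
    [0.05,0.02,0],
    [0.08,0.026,0],
    [0.11,0.026,0],
    [0.14,0.026,0],
    [0.165,0.026,0],
    [0.185,0.026,0],
    [0.2,0.026,0],
    [0.2,0.026,0],
    [0.2,0.026,0],
  ],
  angular=[
    [0,0,0],
    [0,0,0],
    [0,0,0],
    [0,0,0],
    [0,0,0],
    [0,0,0],
    [0,0,0],
    [0,0,0],
    [0,0,0],
    [0,0,0],
  ],
  fingers=-0.38,
)

```text
time_s: 4.2
tool_pos: [0.5484, -0.2992, 0.0311]
tool_rot: [-83.0, 89.8, -89.9]
force: [0.8, -0.0, -0.5]
grip_width: 0.0603
```

```bash
python3 - <<'E'
from h import *
o=telemetry.get_obs(); print(o['time_s'],o['tool_pos'],o['force'],o['grip_width'],o['qpos'])
print(cmd([.547,-.298,.014],-6.6,1,o))
c=top(); crop(c,(180,120,380,270),4,'pics/t2.png')
E
```

```text
4.2 [ 0.54837274 -0.29915478  0.03109906] [ 0.81100406 -0.04570355 -0.45374879] 0.060271096710678866 [ -5.15263854  29.43359273  39.59999692  99.93388328 -21.42237766
  58.34118203  35.30797314]
(array([ 0.0171,  0.001 , -0.0015]), array([-0.0056,  0.0003,  0.0029]))
```

View pics/t2.png

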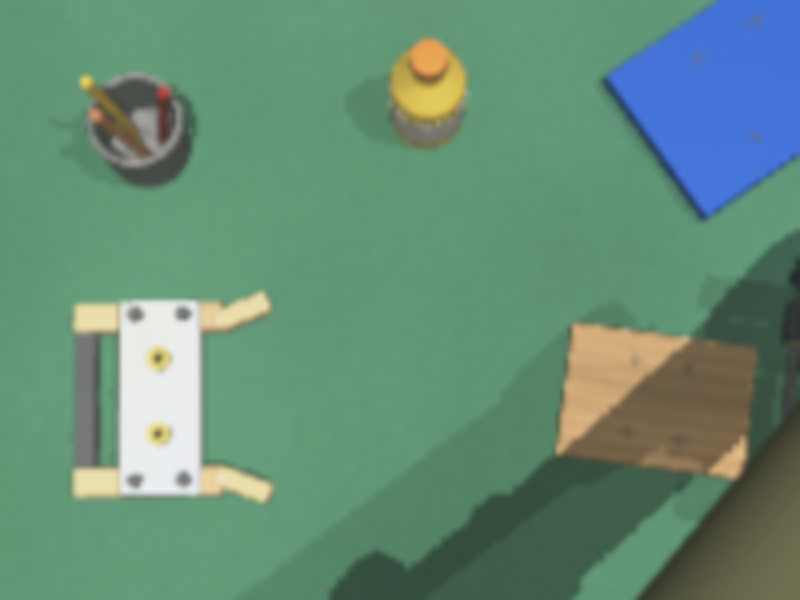

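Request:
drive_tool(
  offset=[
    [0.009,0,0],
    [0.017,0,-0.001],
    [0.017,0.005,-0.001],
    [0.017,0.012,-0.001],
    [0.017,0.018,-0.001],
    [0.017,0.021,-0.001],
    [0.017,0.024,-0.001],
    [0.017,0.027,-0.001],
    [0.017,0.03,-0.001],
    [0.017,0.032,-0.001],
  ],
  angular=[
    [0,0,0],
    [0,0,0],
    [0,0,0],
    [0,0,0],
    [0,0,0],
    [0,0,0],
    [0,0,0],
    [0,0,0],
    [0,0,0],
    [0,0,0],
  ],
)

```text
time_s: 5.5
tool_pos: [0.5512, -0.2679, 0.0143]
tool_rot: [-76.3, 89.8, -83.2]
force: [-0.1, 0.1, -1.0]
grip_width: 0.06
```

```bash
python3 - <<'E'
from h import *
o=telemetry.get_obs(); print(o['time_s'],o['tool_pos'],o['force'],o['wrist_torque'],Rcur(o).as_matrix()[:,2])
s=vision.read_camera('scene'); crop(s,(150,130,350,280),4,'pics/s2.png')
E
```

```text
5.5 [ 0.55124525 -0.2678634   0.0142892 ] [-0.05356419  0.11584783 -0.96176624] [-0.37406204  0.1271693   0.01330674] [ 9.92661214e-01 -1.20925237e-01  8.95445145e-04]
```

View pics/s2.png

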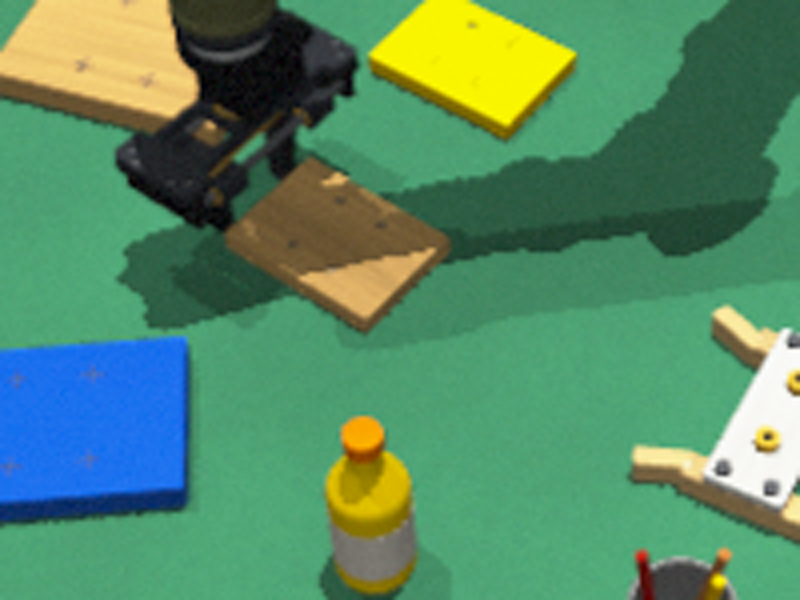

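```bash
cat >> h.py <<'E'
J=np.array([.5485,.182]); JY=2.2
def rot(a): a=np.radians(a); return np.array([[np.cos(a),-np.sin(a)],[np.sin(a),np.cos(a)]])
def tcp(v,u,th,along,back=.0795):  # blank centre in jig frame (v,u), rel. heading th deg
    return J+rot(JY)@(np.array([v,u])+rot(th)@np.array([along,-back])), JY+th
def rows(poses,z=.014):
    o=telemetry.get_obs()
    off=[];an=[]
    for p,y in poses:
        a,b=cmd([p[0],p[1],z],y,1,o); off.append(a.round(3).tolist()); an.append([round(float(b[0]),3),0,0])
    print(off);print(an); print('residual tilt',b)
E
cat > plan1.py <<'E'
from h import *
def pose(s):
    v,u,th=-.0076,-.3715,-8.9
    n=400;ds=s/n
    for i in range(n):
        x=(i+.5)*ds; 
        t=-8.9*(1-np.clip((x-.015)/.067,0,1))
        v+=-np.sin(np.radians(t))*ds; u+=np.cos(np.radians(t))*ds
    return v,u,-8.9*(1-np.clip((s-.015)/.067,0,1))
if __name__=='__main__':
    print(pose(.09)); o=telemetry.get_obs(); print(tcp(*pose(0),.004),o['tool_pos'])
    rows([tcp(*pose(s),.004) for s in np.arange(1,11)*.0075])
E
python3 plan1.py
```

```text
(np.float64(-8.610494794889488e-05), np.float64(-0.2819497150550765), np.float64(-0.0))
(array([ 0.54986403, -0.26894167]), np.float64(-6.7)) [ 0.55130479 -0.26751905  0.01425827]
[[0.0, 0.006, -0.001], [0.0, 0.013, -0.001], [0.0, 0.021, -0.0], [0.0, 0.029, 0.001], [0.0, 0.036, 0.002], [0.0, 0.044, 0.003], [0.0, 0.052, 0.004], [0.0, 0.059, 0.004], [0.0, 0.067, 0.005], [0.0, 0.075, 0.005]]
[[-0.004, 0, 0], [-0.004, 0, 0], [-0.021, 0, 0], [-0.039, 0, 0], [-0.056, 0, 0], [-0.074, 0, 0], [-0.091, 0, 0], [-0.108, 0, 0], [-0.126, 0, 0], [-0.143, 0, 0]]
residual tilt [-0.1432  0.0006  0.0034]
```

Request:
drive_tool(
  offset=[
    [0,0.006,0],
    [0,0.013,0],
    [0,0.021,0],
    [0,0.029,0.001],
    [0,0.036,0.002],
    [0,0.044,0.003],
    [0,0.052,0.004],
    [0,0.059,0.004],
    [0,0.067,0.005],
    [0,0.075,0.005],
  ],
  angular=[
    [0,0,0],
    [-0.004,0,0],
    [-0.021,0,0],
    [-0.039,0,0],
    [-0.056,0,0],
    [-0.074,0,0],
    [-0.091,0,0],
    [-0.108,0,0],
    [-0.126,0,0],
    [-0.143,0,0],
  ],
)

```text
time_s: 6.8
tool_pos: [0.5655, -0.1932, 0.0141]
tool_rot: [-82.8, 89.8, -81.4]
force: [0.3, -2.0, 3.2]
grip_width: 0.0601
```

```bash
python3 - <<'E'
from h import *
o=telemetry.get_obs(); z=Rcur(o).as_matrix()[:,2]; print(o['time_s'],o['tool_pos'],o['force'],np.degrees(np.arctan2(z[1],z[0])))
s=vision.read_camera('scene'); crop(s,(190,140,390,290),4,'pics/s3.png')
c=top(); crop(c,(180,120,380,270),4,'pics/t3.png')
E
```

```text
6.8 [ 0.565496   -0.19321109  0.01406105] [ 0.32488138 -2.03900109  3.22440906] 1.32723778105884
```

View pics/s3.png

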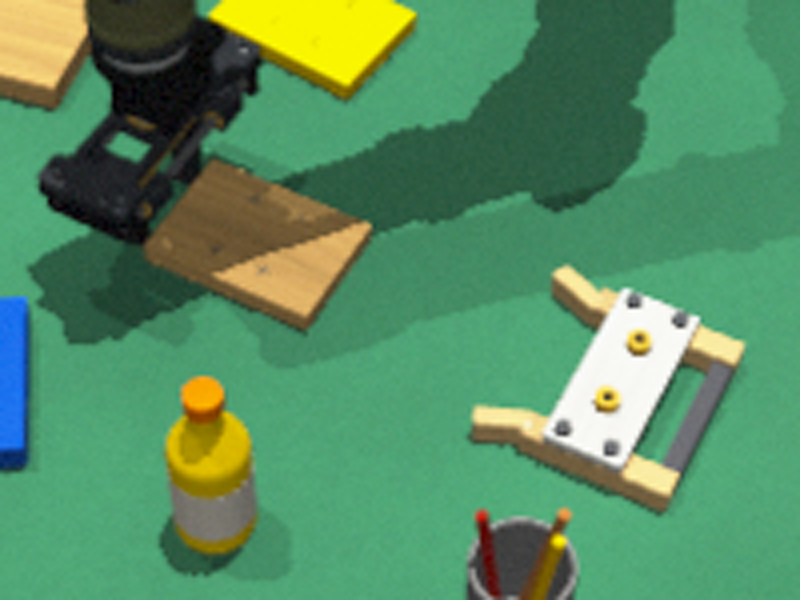

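View pics/t3.png

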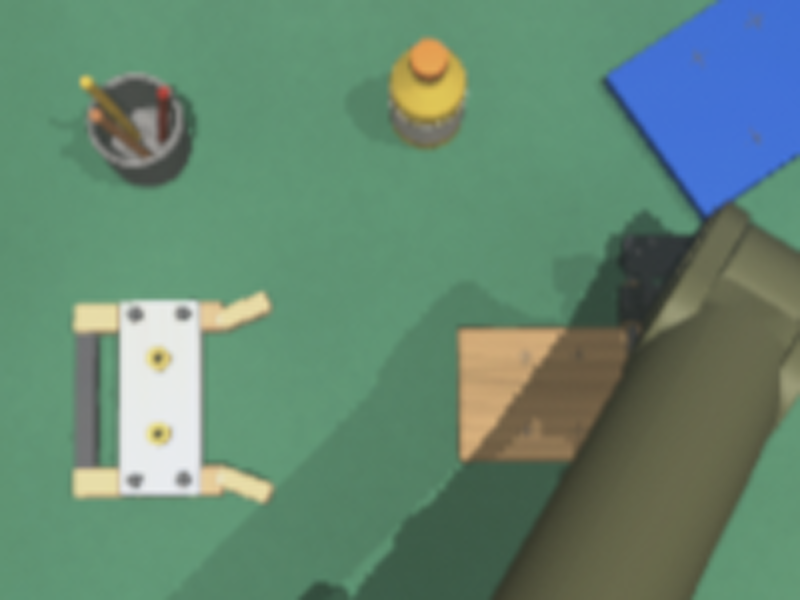

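```bash
cat >> h.py <<'E'
def tojig(w,cam='top'):
    j=np.array([.5460,.1805]) if cam=='top' else np.array([.5512,.1837])
    return ((w[:,:2]-j)@rot(2.2))
E
python3 - <<'E'
from h import *
c=top()
f=lambda x,y:[(x+.5)/4-.5+180,(y+.5)/4-.5+120]
print('lead R(+x),L, jig frame',tojig(ray(c,[f(458,326),f(460,462),f(628,328)],.018)).round(4))
print('guide corner',tojig(ray(c,[f(75,304),f(73,497),f(75,332),f(75,468),f(271,308),f(274,487)],.021)).round(4))
print('stop face',tojig(ray(c,[f(99,340),f(98,460)],.016)).round(4))
s=vision.read_camera('scene'); g=lambda x,y:[(x+.5)/4-.5+190,(y+.5)/4-.5+140]
print('scene lead',tojig(ray(s,[g(305,319),g(372,228)],.018),'s').round(4))
print('scene guides',tojig(ray(s,[g(472,408),g(517,414),g(580,266)],.021),'s').round(4))
o=telemetry.get_obs(); print(((o['tool_pos'][:2]-J)@rot(2.2)).round(4))
E
```

```text
lead R(+x),L, jig frame [[ 0.0516 -0.2235]
 [-0.0512 -0.2229]
 [ 0.048  -0.3518]]
guide corner [[ 0.0725  0.0647]
 [-0.0729  0.0653]
 [ 0.0511  0.0646]
 [-0.0513  0.064 ]
 [ 0.0671 -0.0828]
 [-0.0679 -0.0841]]
stop face [[ 0.0455  0.0474]
 [-0.0452  0.0477]]
scene lead [[ 0.0514 -0.225 ]
 [-0.047  -0.2219]]
scene guides [[ 0.0674 -0.0834]
 [ 0.0574 -0.0534]
 [-0.0839 -0.0683]]
[ 0.0021 -0.3746]
```

```bash
cat >> h.py <<'E'
def lin(v1,u1,y1,n=10,z=.014):
    o=telemetry.get_obs(); a=(o['tool_pos'][:2]-J)@rot(2.2); zz=Rcur(o).as_matrix()[:,2]; y0=np.degrees(np.arctan2(zz[1],zz[0]))
    print(o['time_s'],'tcp in jig',a.round(4),'yaw',round(y0,2),'z',o['tool_pos'][2].round(4),'F',o['force'].round(1))
    rows([(J+rot(2.2)@(a+(np.array([v1,u1])-a)*t), y0+(y1-y0)*min(1,2*t)) for t in np.arange(1,n+1)/n],z)
E
python3 -c "
from h import *
lin(.0045,-.2745,2.2)"
```

```text
7.0 tcp in jig [ 0.0021 -0.3746] yaw 1.32 z 0.0135 F [-0.3 -0.4  0.3]
[[-0.001, 0.01, 0.0], [-0.001, 0.02, 0.0], [-0.001, 0.03, 0.0], [-0.001, 0.04, 0.0], [-0.001, 0.05, 0.0], [-0.001, 0.06, 0.0], [-0.001, 0.07, 0.001], [-0.001, 0.08, 0.001], [-0.001, 0.09, 0.001], [-0.001, 0.1, 0.001]]
[[-0.003, 0, 0], [-0.006, 0, 0], [-0.009, 0, 0], [-0.012, 0, 0], [-0.015, 0, 0], [-0.015, 0, 0], [-0.015, 0, 0], [-0.015, 0, 0], [-0.015, 0, 0], [-0.015, 0, 0]]
residual tilt [-0.0154 -0.0009  0.0017]
```

Request:
drive_tool(
  offset=[
    [0,0.008,0],
    [0,0.018,0],
    [0,0.028,0],
    [0,0.038,0],
    [0,0.048,0],
    [0,0.058,0],
    [0,0.068,0.001],
    [0,0.078,0.001],
    [0,0.088,0.001],
    [0,0.097,0.001],
  ],
  angular=[
    [-0.003,0,0],
    [-0.006,0,0],
    [-0.009,0,0],
    [-0.012,0,0],
    [-0.015,0,0],
    [-0.018,0,0],
    [-0.02,0,0],
    [-0.02,0,0],
    [-0.02,0,0],
    [-0.02,0,0],
  ],
)

```text
time_s: 8.25
tool_pos: [0.5638, -0.0945, 0.0133]
tool_rot: [-118.5, 89.9, -116.0]
force: [0.7, -2.7, 1.7]
grip_width: 0.0601
```

```bash
python3 - <<'E'
from h import *
lin(.0045,-.21,2.2)
s=vision.read_camera('scene'); crop(s,(230,150,390,270),5,'pics/s4.png')
c=top(); crop(c,(180,160,340,280),5,'pics/t4.png')
E
```

```text
8.25 tcp in jig [ 0.0046 -0.2769] yaw 2.47 z 0.0133 F [ 0.7 -2.7  1.7]
[[-0.001, 0.007, 0.0], [-0.001, 0.013, 0.0], [-0.001, 0.02, 0.0], [-0.001, 0.027, 0.0], [-0.001, 0.033, 0.0], [-0.001, 0.04, 0.0], [-0.001, 0.047, 0.0], [-0.001, 0.054, 0.0], [-0.001, 0.06, 0.0], [-0.001, 0.067, 0.0]]
[[0.001, 0, 0], [0.002, 0, 0], [0.003, 0, 0], [0.004, 0, 0], [0.005, 0, 0], [0.005, 0, 0], [0.005, 0, 0], [0.005, 0, 0], [0.005, 0, 0], [0.005, 0, 0]]
residual tilt [ 0.0046 -0.0009  0.0016]
```

View pics/s4.png

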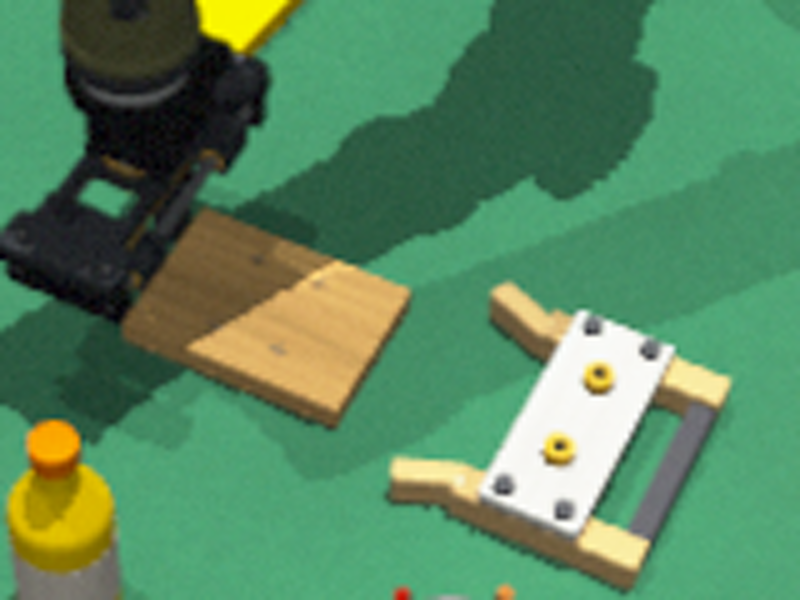

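View pics/t4.png

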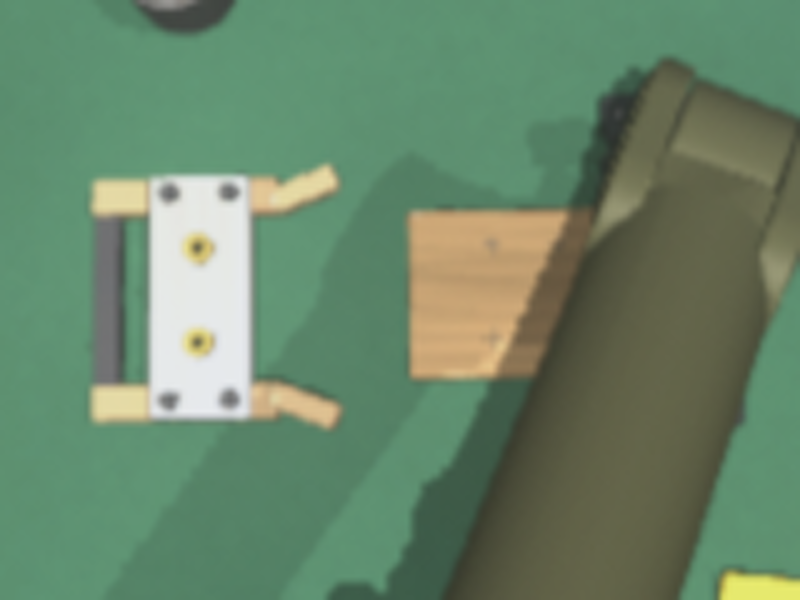

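```bash
python3 - <<'E'
from h import *
c=top()
f=lambda x,y:[(x+.5)/5-.5+180,(y+.5)/5-.5+160]
print('top lead R,L, side R',tojig(ray(c,[f(408,210),f(410,380),f(585,208)],.018)).round(4))
s=vision.read_camera('scene'); g=lambda x,y:[(x+.5)/5-.5+230,(y+.5)/5-.5+150]
print('scene lead R,L',tojig(ray(s,[g(336,414),g(411,292)],.018),'s').round(4))
print('rails inner at mouth/throat',tojig(ray(c,[f(340,187),f(340,405)],.021)).round(4))
print('guides outer',tojig(ray(c,[f(94,180),f(93,422)],.021)).round(4))
o=telemetry.get_obs(); print(o['time_s'],((o['tool_pos'][:2]-J)@rot(2.2)).round(4))
E
```

```text
top lead R,L, side R [[ 0.0517 -0.1242]
 [-0.0511 -0.1242]
 [ 0.0512 -0.231 ]]
scene lead R,L [[ 0.0512 -0.1251]
 [-0.0484 -0.1257]]
rails inner at mouth/throat [[ 0.0659 -0.0835]
 [-0.0655 -0.0825]]
guides outer [[ 0.0725  0.0647]
 [-0.0733  0.0644]]
8.45 [ 0.0042 -0.2762]
```

Request:
drive_tool(
  offset=[
    [-0.001,0.006,0],
    [-0.001,0.013,0],
    [-0.001,0.02,0],
    [-0.001,0.027,0],
    [-0.001,0.034,0],
    [-0.001,0.041,0],
    [-0.001,0.048,0],
    [-0.001,0.055,0],
    [-0.001,0.062,0],
    [-0.001,0.068,0],
  ],
  angular=[
    [0,0,0],
    [0.001,0,0],
    [0.002,0,0],
    [0.003,0,0],
    [0.003,0,0],
    [0.003,0,0],
    [0.003,0,0],
    [0.003,0,0],
    [0.003,0,0],
    [0.003,0,0],
  ],
)

```text
time_s: 9.7
tool_pos: [0.5603, -0.0255, 0.0139]
tool_rot: [-169.4, 89.9, -167.1]
force: [0.1, -0.2, -0.3]
grip_width: 0.0599
```

```bash
python3 - <<'E'
from h import *
lin(.0042,-.15,2.2)
s=vision.read_camera('scene'); crop(s,(230,150,390,270),5,'pics/s5.png')
c=top(); crop(c,(180,160,340,280),5,'pics/t5.png')
E
```

```text
9.7 tcp in jig [ 0.0039 -0.2078] yaw 2.35 z 0.0139 F [ 0.1 -0.2 -0.3]
[[-0.0, 0.006, 0.0], [-0.0, 0.012, 0.0], [-0.0, 0.017, 0.0], [-0.0, 0.023, 0.0], [-0.0, 0.029, 0.0], [-0.0, 0.035, 0.0], [-0.0, 0.04, 0.0], [-0.0, 0.046, 0.0], [-0.0, 0.052, 0.0], [-0.0, 0.058, 0.0]]
[[0.001, 0, 0], [0.001, 0, 0], [0.002, 0, 0], [0.002, 0, 0], [0.003, 0, 0], [0.003, 0, 0], [0.003, 0, 0], [0.003, 0, 0], [0.003, 0, 0], [0.003, 0, 0]]
residual tilt [ 0.0026 -0.002   0.0004]
```

View pics/s5.png

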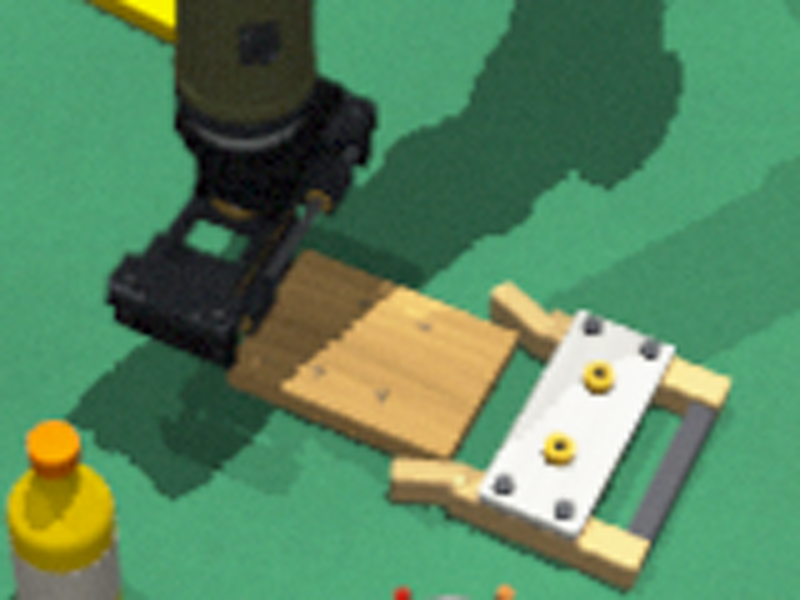

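View pics/t5.png

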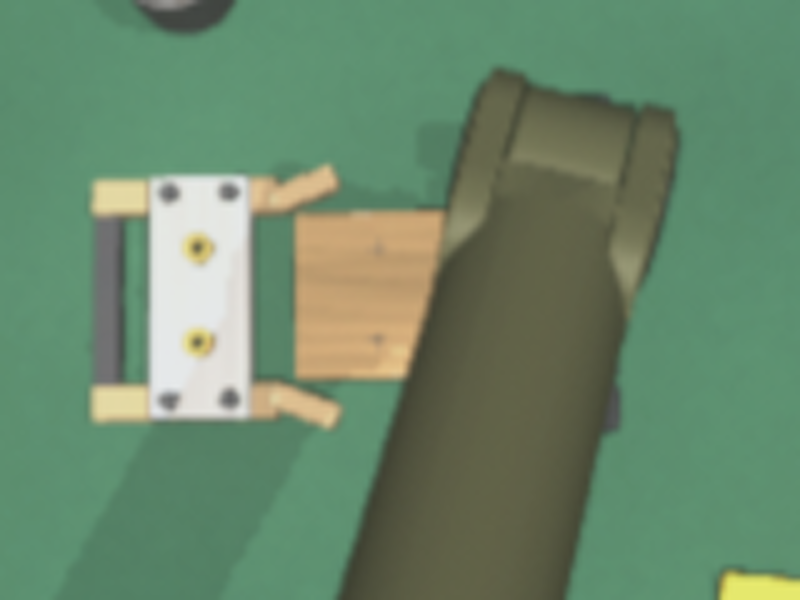

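The top view shows the blank centred in the mouth: its leading corners are at (295,212) and (295,378), and the throat edges are at about (268,212) and (268,385). I'll keep pushing.

Request:
drive_tool(
  offset=[
    [0,0.006,0],
    [0,0.012,0],
    [0,0.018,0],
    [0,0.024,0],
    [0,0.03,0],
    [0,0.036,0],
    [0,0.042,0],
    [0,0.048,0],
    [0,0.054,0],
    [0,0.06,0],
  ],
  angular=[
    [0,0,0],
    [0.001,0,0],
    [0.002,0,0],
    [0.003,0,0],
    [0.003,0,0],
    [0.003,0,0],
    [0.003,0,0],
    [0.003,0,0],
    [0.003,0,0],
    [0.003,0,0],
  ],
)

```text
time_s: 11.05
tool_pos: [0.5579, 0.0354, 0.014]
tool_rot: [174.8, 89.9, 177.1]
force: [0.2, -2.0, 1.2]
grip_width: 0.0601
```

```bash
python3 - <<'E'
from h import *
lin(.0042,-.11,2.2)
s=vision.read_camera('scene'); crop(s,(230,150,390,270),5,'pics/s6.png')
c=top(); crop(c,(180,160,340,280),5,'pics/t6.png')
E
```

```text
11.05 tcp in jig [ 0.0038 -0.1469] yaw 2.23 z 0.014 F [ 0.2 -2.   1.2]
[[-0.0, 0.004, 0.0], [-0.0, 0.007, 0.0], [-0.0, 0.011, 0.0], [-0.0, 0.015, 0.0], [-0.0, 0.018, 0.0], [-0.0, 0.022, 0.0], [-0.0, 0.026, 0.0], [-0.0, 0.03, 0.0], [-0.0, 0.033, 0.0], [0.0, 0.037, 0.0]]
[[0.0, 0, 0], [0.0, 0, 0], [0.0, 0, 0], [0.001, 0, 0], [0.001, 0, 0], [0.001, 0, 0], [0.001, 0, 0], [0.001, 0, 0], [0.001, 0, 0], [0.001, 0, 0]]
residual tilt [ 0.0006 -0.0018 -0.0002]
```

View pics/s6.png

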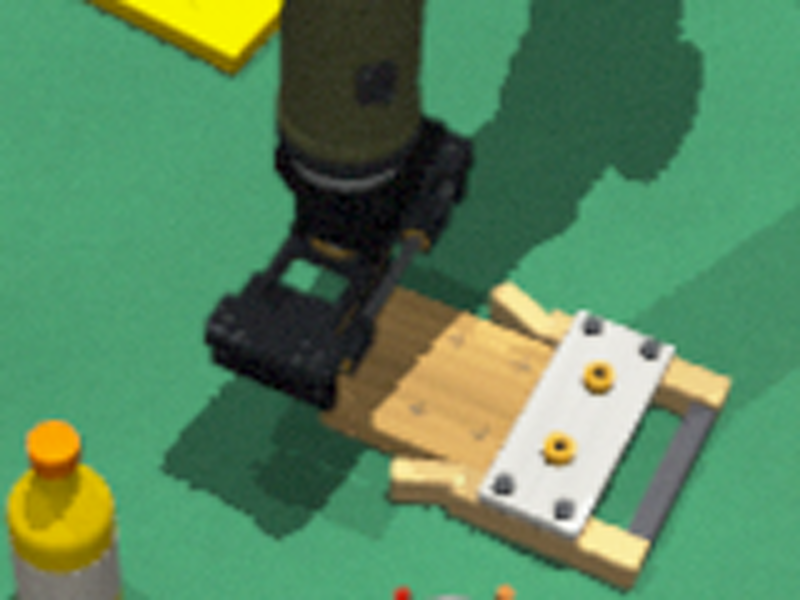

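View pics/t6.png

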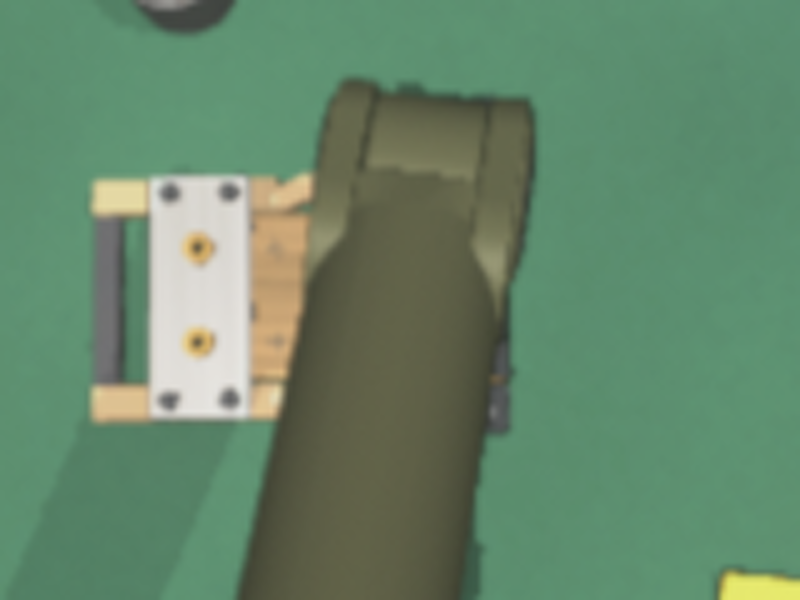

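Request:
drive_tool(
  offset=[
    [0,0.004,0],
    [0,0.008,0],
    [0,0.012,0],
    [0,0.016,0],
    [0,0.02,0],
    [0,0.024,0],
    [0,0.028,0],
    [0,0.032,0],
    [0,0.035,0],
    [0,0.037,0],
  ],
  angular=[
    [0,0,0],
    [0,0,0],
    [0,0,0],
    [0,0,0],
    [0,0,0],
    [0,0,0],
    [0,0,0],
    [0,0,0],
    [0,0,0],
    [0,0,0],
  ],
)

```text
time_s: 12.4
tool_pos: [0.5562, 0.0738, 0.0138]
tool_rot: [150.2, 89.9, 152.5]
force: [-0.2, -0.4, 0.2]
grip_width: 0.0599
```

```bash
python3 - <<'E'
from h import *
lin(.0042,-.1,2.2)
s=vision.read_camera('scene'); crop(s,(230,150,390,270),5,'pics/s7.png')
c=top(); crop(c,(180,180,280,255),8,'pics/t7.png')
E
```

```text
12.4 tcp in jig [ 0.0036 -0.1085] yaw 2.31 z 0.0138 F [-0.2 -0.4  0.2]
[[-0.0, 0.001, 0.0], [-0.0, 0.002, 0.0], [-0.0, 0.002, 0.0], [-0.0, 0.003, 0.0], [-0.0, 0.004, 0.0], [-0.0, 0.005, 0.0], [-0.0, 0.006, 0.0], [-0.0, 0.007, 0.0], [-0.0, 0.008, 0.001], [-0.0, 0.008, 0.001]]
[[0.0, 0, 0], [0.001, 0, 0], [0.001, 0, 0], [0.002, 0, 0], [0.002, 0, 0], [0.002, 0, 0], [0.002, 0, 0], [0.002, 0, 0], [0.002, 0, 0], [0.002, 0, 0]]
residual tilt [ 0.002  -0.0022 -0.0013]
```

View pics/s7.png

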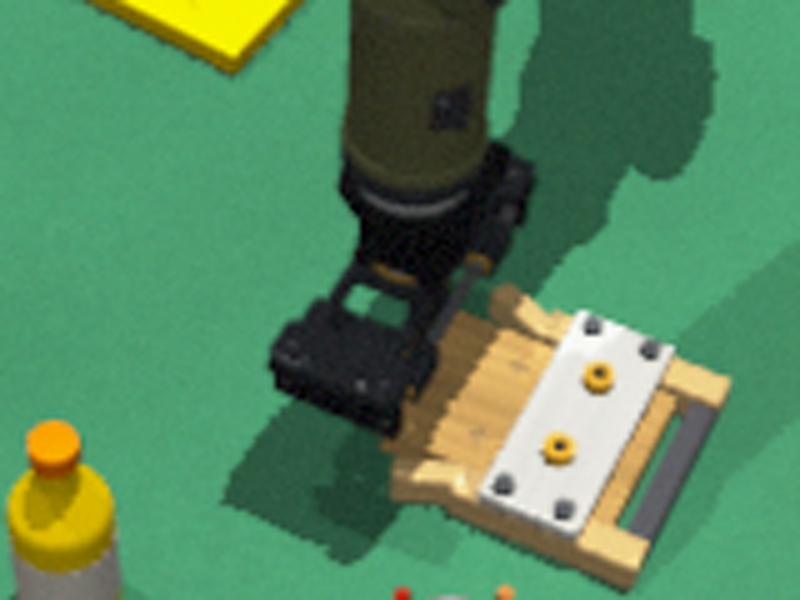

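View pics/t7.png

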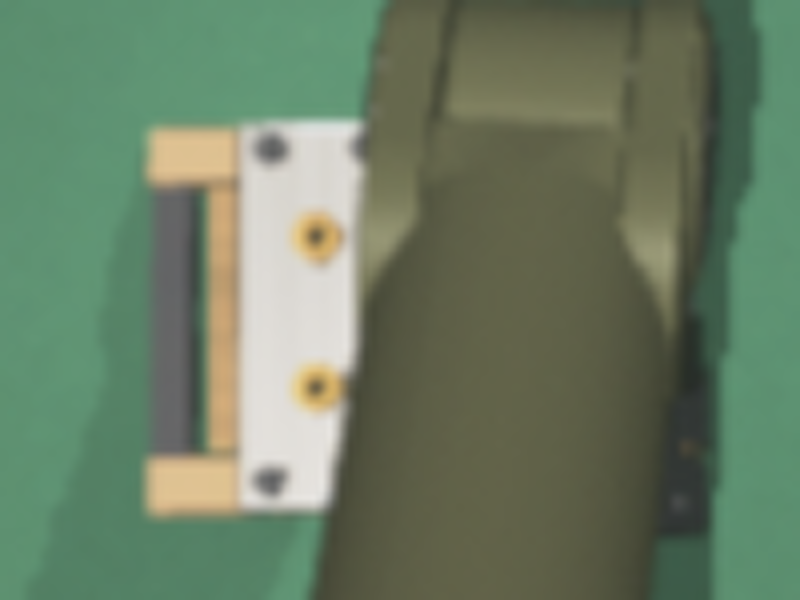

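Request:
drive_tool(
  offset=[
    [0,0.001,0],
    [0,0.002,0],
    [0,0.003,0],
    [0,0.004,0],
    [0,0.005,0],
    [0,0.005,0],
  ],
  angular=[
    [0,0,0],
    [0,0,0],
    [0,0,0],
    [0,0,0],
    [0,0,0],
    [0,0,0],
  ],
)

```text
time_s: 13.25
tool_pos: [0.556, 0.0793, 0.0139]
tool_rot: [138.6, 89.8, 141.0]
force: [0.3, -0.8, -0.6]
grip_width: 0.0601
```

```bash
python3 - <<'E'
from h import *
lin(.0042,-.1,2.2)
c=top(); crop(c,(180,180,280,255),8,'pics/t8.png')
E
```

```text
13.25 tcp in jig [ 0.0036 -0.103 ] yaw 2.33 z 0.0139 F [ 0.3 -0.8 -0.6]
[[-0.0, 0.0, 0.0], [-0.0, 0.001, 0.0], [-0.0, 0.001, 0.0], [-0.0, 0.001, 0.0], [-0.0, 0.002, 0.0], [-0.0, 0.002, 0.0], [-0.0, 0.002, 0.0], [-0.0, 0.002, 0.0], [-0.0, 0.003, 0.001], [-0.0, 0.003, 0.001]]
[[0.001, 0, 0], [0.001, 0, 0], [0.001, 0, 0], [0.002, 0, 0], [0.002, 0, 0], [0.002, 0, 0], [0.002, 0, 0], [0.002, 0, 0], [0.002, 0, 0], [0.002, 0, 0]]
residual tilt [ 0.0023 -0.0022 -0.0019]
```

View pics/t8.png

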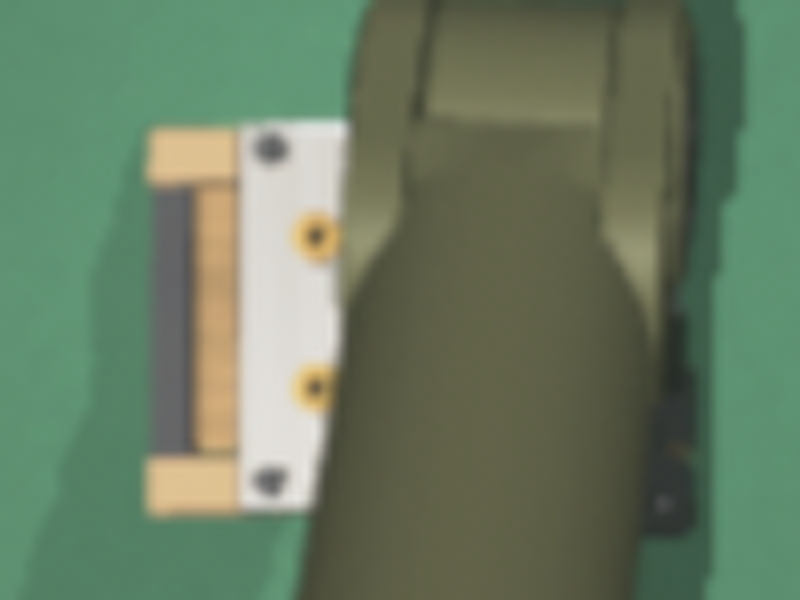

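Request:
drive_tool(
  offset=[
    [0,0.001,0],
    [0,0.001,0],
    [0,0.002,0],
    [0,0.002,0],
  ],
  angular=[
    [0,0,0],
    [0,0,0],
    [0,0,0],
    [0,0,0],
  ],
)

```text
time_s: 13.8
tool_pos: [0.5559, 0.0813, 0.0139]
tool_rot: [139.3, 89.8, 141.6]
force: [-0.1, -0.9, -0.1]
grip_width: 0.0602
```

Request:
drive_tool(
  offset=[
    [0,0.001,0],
    [0,0.001,0],
    [0,0.002,0],
    [0,0.002,0],
  ],
  angular=[
    [0,0,0],
    [0,0,0],
    [0,0,0],
    [0,0,0],
  ],
)

```text
time_s: 14.3
tool_pos: [0.556, 0.0814, 0.0139]
tool_rot: [-172.8, 89.9, -170.5]
force: [0.3, -6.5, 0.7]
grip_width: 0.0601
```

Request:
drive_tool(
  offset=[
    [0,0.002,0],
    [0,0.004,0],
    [0,0.005,0],
    [0,0.005,0],
  ],
  angular=[
    [0,0,0],
    [0,0,0],
    [0,0,0],
    [0,0,0],
  ],
)

```text
time_s: 14.8
tool_pos: [0.5559, 0.0815, 0.0139]
tool_rot: [-112.9, 89.6, -110.7]
force: [-0.3, -10.8, 1.4]
grip_width: 0.06
```

```bash
python3 - <<'E'
from h import *
lin(.0042,-.17,2.2)
c=top(); crop(c,(180,180,280,255),8,'pics/t9.png')
s=vision.read_camera('scene'); crop(s,(300,190,390,257),8,'pics/s9.png')
E
```

```text
14.8 tcp in jig [ 0.0036 -0.1007] yaw 2.18 z 0.0139 F [ -0.3 -10.8   1.4]
[[-0.0, -0.007, 0.0], [0.0, -0.014, 0.0], [0.0, -0.021, 0.0], [0.0, -0.028, 0.0], [0.0, -0.035, 0.0], [0.0, -0.042, 0.0], [0.0, -0.048, 0.0], [0.0, -0.055, 0.0], [0.0, -0.062, 0.001], [0.0, -0.069, 0.001]]
[[-0.0, 0, 0], [-0.0, 0, 0], [-0.0, 0, 0], [-0.0, 0, 0], [-0.0, 0, 0], [-0.0, 0, 0], [-0.0, 0, 0], [-0.0, 0, 0], [-0.0, 0, 0], [-0.0, 0, 0]]
residual tilt [-0.0003 -0.0025  0.0059]
```

View pics/t9.png

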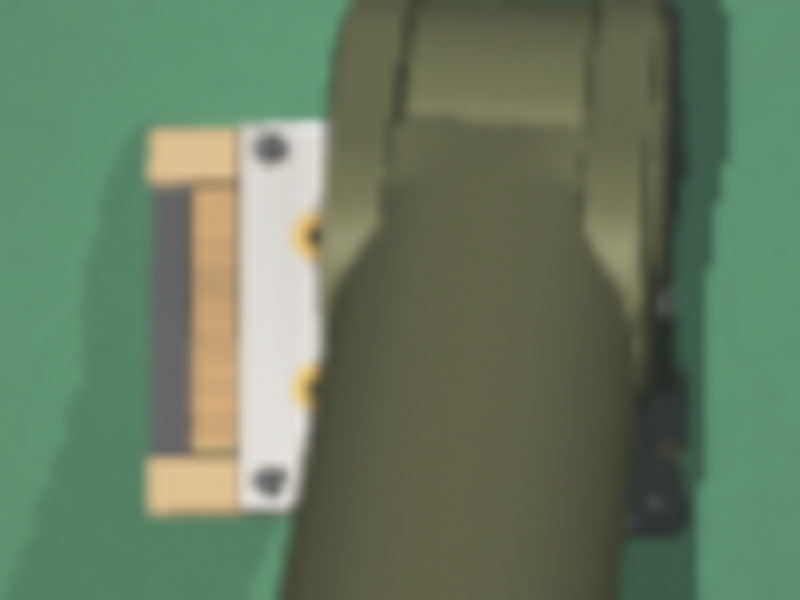

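View pics/s9.png

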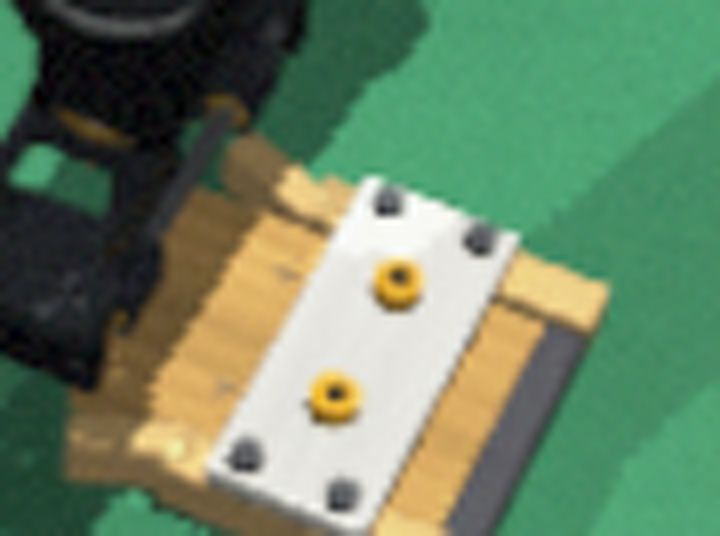

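The blank is home against the stop. In the top crop the wood meets the dark bar along x≈190 at both ends, and the arm stalled at 11 N. Now I'll back straight off, then lift.

Request:
drive_tool(
  offset=[
    [0,-0.004,0],
    [0,-0.01,0],
    [0,-0.018,0],
    [0,-0.028,0],
    [0,-0.038,0],
    [0,-0.048,0],
    [-0.01,-0.055,0],
    [-0.04,-0.06,0],
    [-0.08,-0.065,0],
    [-0.12,-0.07,0],
  ],
  angular=[
    [0,0,0],
    [0,0,0],
    [0,0,0],
    [0,0,0],
    [0,0,0],
    [0,0,0],
    [0,0,0],
    [0,0,0],
    [0,0,0],
    [0,0,0],
  ],
)

```text
time_s: 16.15
tool_pos: [0.5589, 0.0118, 0.1361]
tool_rot: [-109.9, 89.7, -107.7]
force: [0.8, 0.2, -0.8]
grip_width: 0.0599
```

Request:
drive_tool(
  offset=[
    [-0.03,-0.03,0],
    [-0.05,-0.07,0],
    [-0.07,-0.12,0],
    [-0.08,-0.16,0],
    [-0.08,-0.2,0],
    [-0.08,-0.22,0],
    [-0.08,-0.22,0],
    [-0.08,-0.22,0],
  ],
  angular=[
    [0,0,0],
    [0,0,0],
    [0,0,0],
    [0,0,0],
    [0,0,0],
    [0,0,0],
    [0,0,0],
    [0,0,0],
  ],
)

```text
time_s: 17.15
tool_pos: [0.5675, -0.2063, 0.2175]
tool_rot: [-112.0, 89.7, -109.8]
force: [-0.1, 0.9, -0.3]
grip_width: 0.0601
```

```bash
python3 - <<'E'
from h import *
o=telemetry.get_obs(); print(o['time_s'],o['tool_pos'],o['force'],abs(o['joint_velocities']).max())
s=vision.read_camera('scene'); crop(s,(230,150,390,270),5,'pics/s10.png'); cv2.imwrite('pics/sfull.png',s['pixels'][:,:,::-1])
c=top(); crop(c,(180,180,280,255),8,'pics/t10.png')
E
```

```text
17.15 [ 0.56753558 -0.20628756  0.21752274] [-0.10617994  0.93502714 -0.26491763] 0.737580898371762
```

View pics/s10.png

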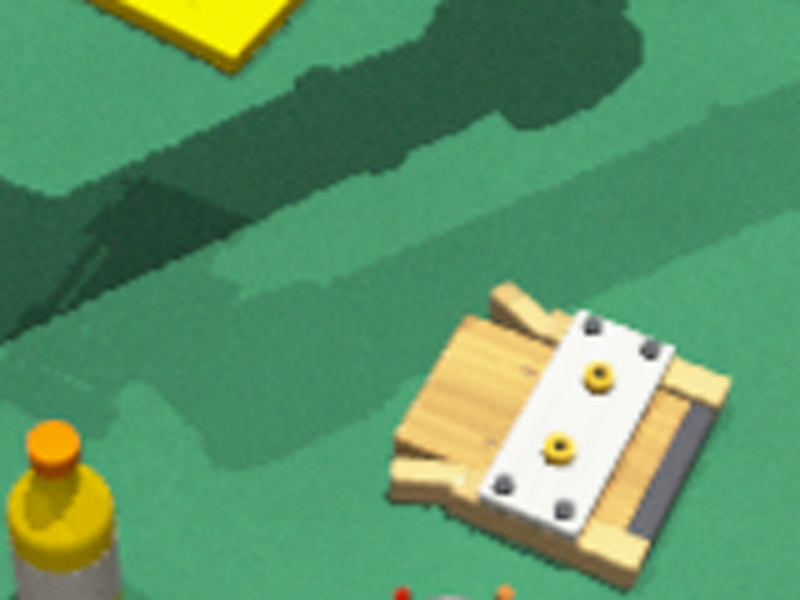

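View pics/t10.png

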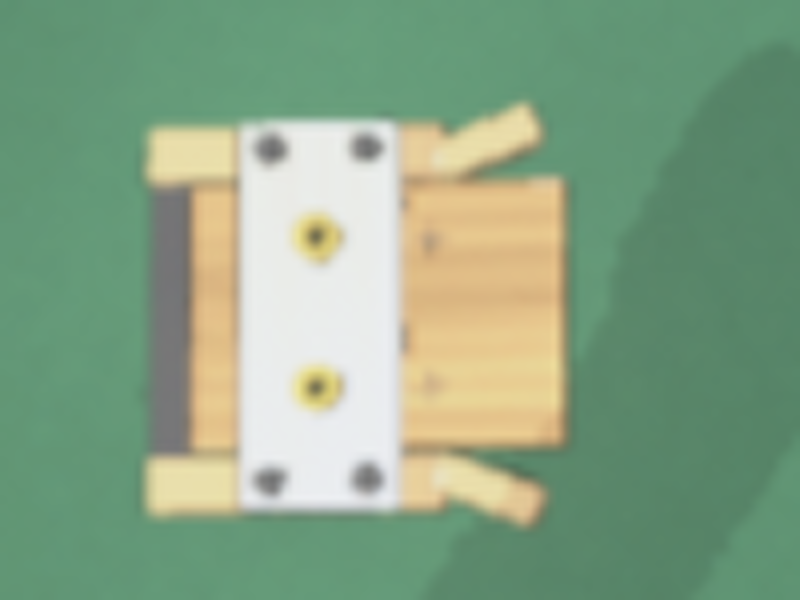

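View pics/sfull.png

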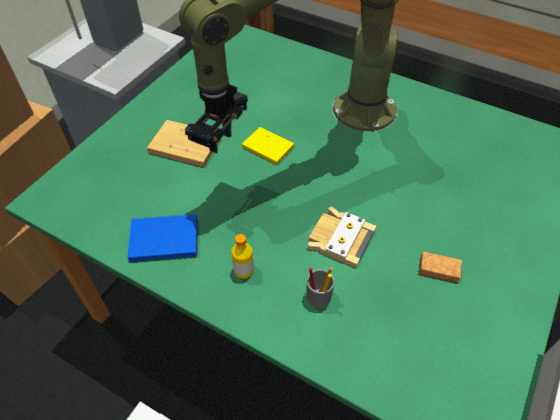

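The blank is seated square and the arm is clear. The bystanders are unmoved: bottle (242,258), pot (320,288), block (441,267), the same as at the start. I'll do one numeric check and then hand in.

```bash
python3 - <<'E'
from h import *
from cell import sign_off
c=top(); f=lambda x,y:[(x+.5)/8-.5+180,(y+.5)/8-.5+180]
print('trail corners',tojig(ray(c,[f(565,178),f(565,446)],.018)).round(4),'lead',tojig(ray(c,[f(191,182),f(190,450)],.018)).round(4))
o=telemetry.get_obs(); print(o['time_s'],o['force'].round(1),abs(o['joint_velocities']).max().round(2))
print(sign_off())
E
```

```text
trail corners [[ 0.0516 -0.0909]
 [-0.0497 -0.0901]] lead [[ 0.0523  0.0499]
 [-0.0489  0.0498]]
17.3 [ 0.1 -0.4  0.1] 0.33
the job is handed in; nothing more can be done
None
```

I pushed the small wooden blank along the bench with two spread fingertips. I turned it about 9° into line with the jig, then ran it through the mouth and under the bridge until it stopped against the stop. I pressed it home at about 11 N, backed straight off, lifted clear and handed in at 17.3 s.

**Seating:** the top view puts the blank's leading end at y = +49.9 and +49.8 mm in the jig's frame, where the stop is at +50. Its trailing end is at -90.9 and -90.1 mm, where home is -90. That makes it square to within about 0.5°, which is about as well as the picture can be read, and I could see no gap at the stop.

**Surroundings:** the glue bottle, sanding block and pot look unmoved in the scene view. The gripper is about 0.2 m up, well away from the jig and touching nothing.

**Disagreements:** the top and scene cameras differed by about 5 mm in absolute position, but agreed on where the blank lay relative to the jig, so I steered by that. One early wrist-camera reading was taken while the arm was still settling, and I redid it. In the repeat reading the arm still moved about 4 mm, so I treated it as approximate and found the blank's end by moving up slowly.

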